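Latch the hatch of the sherd case

ROBOT

A 6-joint arm with a two-finger parallel gripper is mounted at the origin on the work surface. World frame = base frame: x ahead of the robot, y to its left, z up, the work surface at z = 0. Lengths are in m, angles in degrees, forces in N, time in s.
With the tool pointing down it reaches from about 0.3 to 0.775 m from the base axis. Payload 14.6 kg.
Tool frame: the origin (TCP) lies midway between the tips of the shut fingers; the grasp point (between the pads) lies 19 mm behind it; z points along the fingers, y is the line along which they close (so a half turn about z gives the same grasp; the last joint's range is limited). The gripper opens to 85 mm and grips with 20 to 120 N. Pads are 22 mm wide; open, the fingers measure 114 mm over their backs; the gripper's body (76 mm by 85 mm) begins 54 mm behind the grasp point. The pads swing forward as they close: fully open they stand 13 mm farther back than shut.
Start: joints at [-79.045, 17.183, 87.147, -0, 75.671, -3.816], TCP at [0.14, -0.532, 0.231] pointing down, gripper open.
Joint ranges: [-173.82, 173.82], [-45.26, 126.66], [13.44, 144.39], [-59.66, 239.66], [0, 175.72], [-146.38, 146.38]. Speed limits (degrees/s): [127.2, 127.2, 147.25, 180, 180, 180].

INTERFACE

Orientations are given as [roll, pitch, yaw] about the fixed x, y, z axes, in that order (R = Rz(yaw) Ry(pitch) Rx(roll)).
In Python, from station import * gives the robot as it stands.
- The arm moves only by the tool servo_tool, never from a script. Its argument "commands" is a list of rows, each an object with "rotation": the turn, a rotation vector about the tool's x, y, z in degrees, a list of three; "travel": the shift along the tool's x, y, z in mm, a list of three; "gripper": the opening in per cent of the stroke, from 0 (shut) to 100 (fully open). In form: [{"rotation": [wx, wy, wz], "travel": [dx, dy, dz], "gripper": gripper}, ...]. A call has 1 to 20 rows; each row is the pose to reach, as a shift and turn from the pose commanded when the call began, along the tool's axes at that moment; what a row does not reach only later rows make up. A row lasts 1/8 s, in which the tool goes at most 62.5 mm and 10.7 degrees, less where a joint would pass 70% of its speed; a pose out of reach is approached as far as the arm can. A call with a gripper value outside its range is refused whole. The fingers move at their own pace and stop on an object; the grip force is fixed at half the most. Time passes only in rows, so rows that repeat a pose let the fingers close. It gives the time, the measured TCP pose, the force, the opening and the grip force at its end, in the units of the state.
- get_state(): the state, without advancing time (a new reading comes with each control period).
- camera(name): name is "scene" or "top" or "wrist"; returns a dict with "image" (400x640x3 uint8, red, green, blue), "mtx" (3x3 intrinsics, pixels), "R" (3x3) and "t" (3): a world point X has camera coordinates R X + t. Camera axes: x right, y down, z forward; pixel columns grow to the right and rows downward; lengths in m; the calibration is good to about 2 mm. A picture is of the moment at which its call begins. There is no depth.
- close_job(): hands the job in; it is judged then, once.
The state is a dict: "t": time; "joints": joint angles; "qd": joint speeds; "joint_torque": joint torques, N m; "tcp_pos": TCP position; "tcp_rot": TCP orientation; "force": force on the tool from outside, world axes, zero at the start; "torque": the same for the moment, N m; "opening": finger opening in m; "grip_force": force on a finger pad.
Only numpy, scipy, OpenCV 4.12 (cv2) and the standard library are available. Lean on these libraries where they do the work, as an engineer would, in place of code of your own. Each camera call takes 0.05 s, during which the arm holds its last target. There are 200 camera calls.

TASK

Close the sprung hatch of the grey dry-storage case and lock it: hold the hatch firmly down on its rubber-faced frame edge and turn the wing knob clockwise to its stop, so that the tongue under the hatch goes behind the frame edge, then let go; the hatch must stay shut. Press and turn with measure: never slam or crush the hatch onto the frame, never wrench the tongue against the frame's side, and leave the jar, the bowl and the box of tubes where they stand.

Things in the scene. Friction and masses are not known exactly. Their poses are not given: they have to be found in the camera images.
- case: Fixed low grey steel case, 280 (x) x 300 (y) x 110 mm high, open on top. Origin: centre of its underside on the table; +x from hinge side to latch side, z up. Hatch hinged on the -x side. Frame edge on the latch side: level strip 10 mm thick, black rubber on top, x 94 to 140 mm, all along y. It is height-adjustable: its top lies anywhere from 100 to 120 mm up, not told: find it by feel.
- hatch (a joint): Opening angle of the hatch, rad: 0 = level, positive = latch side raised. A hinge spring (8 N m/rad, friction 0.3 N m) lifts it: unlatched it rests about 0.20 to 0.28 open; holding it level takes 8 to 14 N at the knob. It lands on the frame edge, nearly rigid, anywhere from -0.045 to 0.045. Latched and let go it rises about 0.01 from there until the tongue bears up on the edge.
- knob (a joint): Angle of the wing knob, rad: 0 = open (wing and tongue parallel to the frame edge), grows clockwise seen from above, stop at 1.5 (wing and tongue pointing at the frame edge). Starts between 0 and 0.3. Friction about 0.12 N m, no spring; more when the tongue rubs.
- knob_grip (a point): Centre of the wing, where to grip it, on the knob's axis: 200 mm from the hinge line, midway across, 38 mm above the hatch's underside (33 over its top). Black wing 46 mm long, 10 thick, 34 high (17 above and below this point) on a 20 mm round stem. Axes: y along the wing (the hatch's +y at knob angle 0), x across its thickness, z the hatch's upward normal.
- panel: The aluminium hatch plate, 270 x 296 x 5 mm, hinged along its edge nearer the robot. Origin: middle of its underside, 135 mm from the hinge line. x along the plate to the latch side, y parallel to the hinge line, z its upward normal. The hinge line is level with the plate's underside: in the case frame at x -130 mm, z 110 mm, along y.
- tongue: Hidden steel cam tongue under the hatch, fixed to the knob: bar 12 mm wide, 5 thick, reaching 42 mm from the knob's axis along the wing's +y. Origin on the axis at mid thickness. Its top is 12 mm below the hatch's underside: it passes under the 10 mm edge only while the hatch is pressed right down on the edge; 2 mm or more short of that it butts on the edge's inner side at knob angle near 0.45.
- jar_mid (a point): Bystander: amber glass jar, 60 mm diameter, 85 mm high; its centre.
- bowl_mid (a point): Bystander: terracotta bowl, 110 mm across, 50 mm high; its centre.
- tubebox_mid (a point): Bystander: open cardboard box 120 x 80 x 35 mm with white tubes; its centre.

How it is judged (in metres and radians):
On the way:
1. the hatch is down (below 0.07 rad) before the knob passes 0.8 rad (value of joint hatch below 0.07 rad and value of joint knob below 0.8 rad), for 0.05 s.
At the end, for the whole second after the job is handed in: The wing knob is turned to within 0.25 rad of its stop (angle above 1.25 rad), and the released hatch stays shut on its own below 0.07 rad and at rest, held by the tongue behind the frame edge; jar, bowl and box are where they stood (value of joint knob above 1.25 rad and value of joint hatch between -0.06 and 0.07 rad and not (velocity of joint hatch above 0.03 rad/s or velocity of joint hatch below -0.03 rad/s)); the robot touches nothing.
It fails at once if the hatch plate is slammed or crushed onto the frame edge (over 35 N on it) (contact force between panel and anything else above 35 N).
It fails at once if the tongue is wrenched against the frame edge (over 35 N on it) (contact force between tongue and anything else above 35 N).
It fails at once if the jar is moved by more than 30 mm or tipped (distance of jar_mid from where it was at the start of the episode above 0.03 m or angle between jar_mid's own z axis and vertical above 0.3 rad).
It fails at once if the bowl is moved by more than 30 mm or tipped (distance of bowl_mid from where it was at the start of the episode above 0.03 m or angle between bowl_mid's own z axis and vertical above 0.3 rad).
It fails at once if the tubebox is moved by more than 30 mm or tipped (distance of tubebox_mid from where it was at the start of the episode above 0.03 m or angle between tubebox_mid's own z axis and vertical above 0.3 rad).
It also fails if it takes over 58 s, if anything falls off the work surface, if the arm or the gripper's body presses on something with over 40 N, if the wrist force passes 120 N, or if a joint passes its speed limit or range.

## Working session

There is one attempt and no reset: what is moved stays moved. The work goes in short steps, Python scripts to look and compute and a tool call to move; the robot and the scene stay as the last step left them, time stands still between calls to the robot, and variables do not carry over. Pictures are saved under pics/ and viewed, at most 10 in all, crops included, and the job is handed in when it is done.

Besides the shell and the picture viewer there is one more tool, called after "Call:" as name(argument=value, ...), one argument or row to a line, values as JSON. servo_tool: Moves the arm, as the interface text tells. Its arguments: {"type":"object","properties":{"commands":{"type":"array","items":{"type":"object","properties":{"rotation":{"type":"array","items":{"type":"number"}},"travel":{"type":"array","items":{"type":"number"}},"gripper":{"type":"number"}}}}},"required":["commands"]}

```bash
mkdir -p pics
python3 - <<'E'
from station import *
import cv2,numpy as np
for n in ("scene","top"):
    c=camera(n); cv2.imwrite(f"pics/{n}0.png",c["image"][:,:,::-1])
    np.savez(f"{n}0.npz",**c); print(n,c["mtx"].tolist(),c["R"].round(4).tolist(),c["t"].round(4).tolist())
print(get_state())
E
```

```text
scene [[486.76850261228793, 0.0, 322.87974035444523], [0.0, 486.76850261228793, 198.59499446878877], [0.0, 0.0, 1.0]] [[0.4273, 0.9041, 0.0111], [0.5673, -0.2585, -0.7819], [-0.704, 0.3404, -0.6233]] [-0.2846, -0.2512, 1.5808]
top [[453.03397846560676, 0.0, 320.40394136886806], [0.0, 453.03397846560676, 201.1880438976663], [0.0, 0.0, 1.0]] [[0.0079, -1.0, -0.0026], [-0.9834, -0.0073, -0.1816], [0.1815, 0.004, -0.9834]] [0.0445, 0.607, 1.0491]
{'t': 0.1, 'joints': array([-7.90444324e+01,  1.72128300e+01,  8.71760832e+01, -1.08550141e-03,
        7.56719577e+01, -3.81751484e+00]), 'qd': array([-0.03579717, -0.04546347, -0.2103919 ,  0.08505009,  0.05469966,
        0.03953827]), 'joint_torque': array([ 1.60567459e-03, -5.44370735e+01, -3.62369442e+01, -9.53963308e-05,
        2.96725833e-03, -1.52845809e-05]), 'tcp_pos': array([ 0.14018278, -0.53161612,  0.23077925]), 'tcp_rot': array([-1.79939194e+02, -3.00359517e-03,  1.47733500e+01]), 'force': array([ 0.08056974,  0.50044573, -0.7732198 ]), 'torque': array([ 0.0084438 ,  0.00915247, -0.03724908]), 'grip_force': 0.0, 'opening': 0.08547148319681148}
```

View pics/scene0.png

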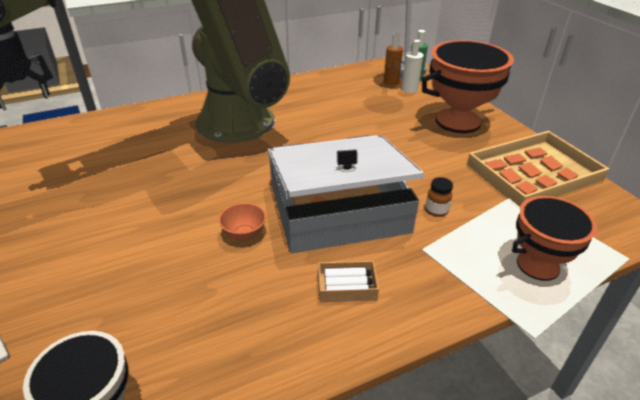

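View pics/top0.png

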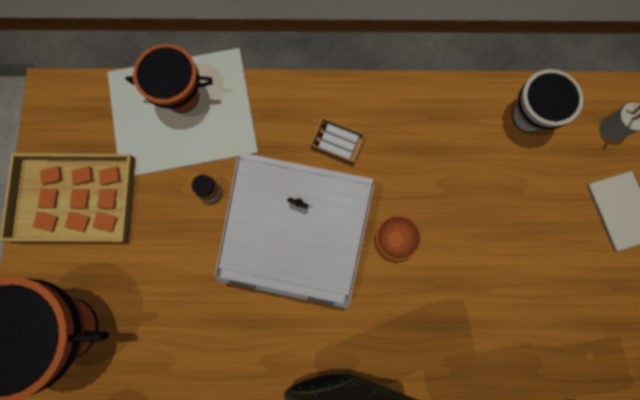

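The views show the case with its raised hatch mid-scene, the knob at top (298,203) and scene (347,158). The jar, bowl and box stand beside it. Next I'll triangulate the plate corners and the knob.

```bash
cat > h.py <<'E'
import numpy as np,cv2
def P(c): return c["mtx"]@np.c_[c["R"],c["t"]]
def tri(a,b,pa,pb):
    X=cv2.triangulatePoints(P(a),P(b),np.array(pa,float).reshape(2,1),np.array(pb,float).reshape(2,1)).ravel(); return X[:3]/X[3]
def proj(c,X):
    p=P(c)@np.r_[X,1]; return p[:2]/p[2]
def plane(c,p,z):
    d=c["R"].T@np.linalg.solve(c["mtx"],[p[0],p[1],1]); o=-c["R"].T@c["t"]; return o+d*(z-o[2])/d[2]
E
python3 - <<'E'
from h import *
s=dict(np.load("scene0.npz"));t=dict(np.load("top0.npz"))
for n,c,roi in(("scene",s,(255,125,175,80)),("top",t,(205,145,180,170))):
    x,y,w,h=roi; im=c["image"][y:y+h,x:x+w]; hsv=cv2.cvtColor(im,cv2.COLOR_RGB2HSV)
    v=hsv[...,2];sa=hsv[...,1]
    print(n,np.percentile(v[sa<40],[5,25,50,75,95]))
    m=((v>(150 if n=="scene" else 125))&(sa<45)).astype(np.uint8)
    m=cv2.morphologyEx(m,cv2.MORPH_CLOSE,np.ones((3,3)))
    cs,_=cv2.findContours(m,0,2); k=max(cs,key=cv2.contourArea)
    k=cv2.convexHull(k)
    for e in(.01,.02,.03): print(e,(cv2.approxPolyDP(k,e*cv2.arcLength(k,True),True)[:,0]+[x,y]).tolist())
    vis=im.copy(); cv2.drawContours(vis,[k],-1,(255,0,0),1)
    cv2.imwrite(f"pics/{n}c.png",cv2.resize(vis,None,fx=3,fy=3,interpolation=0)[:,:,::-1])
    # knob dark blob
    b=(v<50).astype(np.uint8); nn,l,st,ce=cv2.connectedComponentsWithStats(b)
    print([(st[i].tolist(),(ce[i]+[x,y]).round(1).tolist()) for i in range(1,nn) if st[i][4]>30])
a=cv2.imread("pics/scenec.png");b=cv2.imread("pics/topc.png")
W=800;o=np.zeros((600,800,3),np.uint8);a=cv2.resize(a,(400,183));b=cv2.resize(b,(430,406));o[:183,:400]=a;o[190:596,:430]=b
cv2.imwrite("pics/cc.png",o)
E
```

```text
scene [ 21. 152. 224. 227. 229.]
0.01 [[422, 177], [408, 187], [291, 195], [268, 149], [378, 136], [422, 171]]
0.02 [[422, 177], [408, 187], [291, 195], [268, 149], [378, 136]]
0.03 [[422, 177], [291, 195], [268, 149], [378, 136]]
[([83, 26, 18, 18, 248], [346.7, 158.3]), ([49, 64, 113, 16, 905], [373.8, 198.6])]
top [113. 149. 151. 153. 156.]
0.01 [[205, 145], [256, 145], [371, 179], [343, 302], [221, 277]]
0.02 [[205, 145], [371, 179], [343, 302], [221, 277]]
0.03 [[205, 145], [371, 179], [343, 302], [221, 277]]
[([0, 31, 10, 21, 157], [208.7, 185.9]), ([84, 54, 18, 9, 86], [297.9, 202.7])]
```

View pics/cc.png

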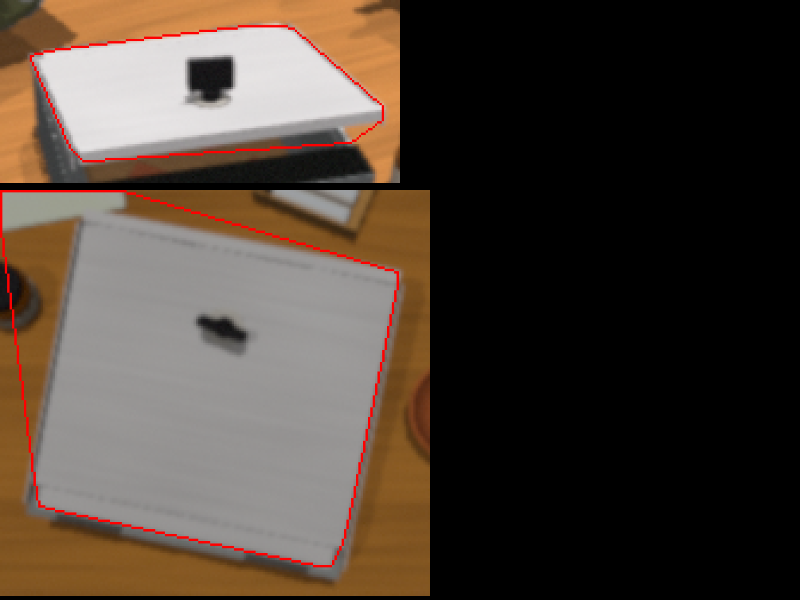

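The crop shows the outline on the plate edges (a white paper contaminates one corner). I read the corners from it, then triangulate and check against the known sizes.

Run:
```python
from h import *
s=dict(np.load("scene0.npz"));t=dict(np.load("top0.npz"))
C={"LL":((290,192),(238.5,156.7)),"LR":((422,172),(371.6,179.3)),"HL":((269,149.5),(220.9,276.9)),"HR":((380,136.5),(343.,302.4))}
# scene right=+y = top left
pair=lambda a,b:tri(s,t,C[a][0],C[b][1])
X={"L-":pair("LL","LR"),"L+":pair("LR","LL"),"H-":pair("HL","HR"),"H+":pair("HR","HL"),"knob":tri(s,t,(346.7,158.3),(297.9,202.7))}
for k,v in X.items(): print(k,v.round(4))
d=lambda a,b:np.linalg.norm(X[a]-X[b]).round(4)
print("L",d("L-","L+"),"H",d("H-","H+"),"side",d("L-","H-"),d("L+","H+"))
ey=(X["L+"]-X["L-"]+X["H+"]-X["H-"]);print("yaw",np.degrees(np.arctan2(-ey[0],ey[1])), "tilt",[np.arcsin((X["L"+q]-X["H"+q])[2]/.27) for q in "+-"])
for n,p,z in(("bowl",(398,238),.05),("jar",(205,186),.085),("box",(338,141),.035)): print(n,plane(t,p,z).round(3))
# wing direction in top view
hsv=cv2.cvtColor(t["image"],cv2.COLOR_RGB2HSV)[190:215,280:315,2]
m=(hsv<50); ys,xs=np.nonzero(m); v=np.c_[xs+280,ys+190].astype(np.float32)
print(cv2.minAreaRect(v)); w,V=np.linalg.eigh(np.cov(v.T)); c=v.mean(0); dd=V[:,1]
a=plane(t,c+8*dd,.22);b=plane(t,c-8*dd,.22); print("wing dir",np.degrees(np.arctan2((a-b)[1],(a-b)[0])),c,plane(t,c,.22))
```

```text
L- [ 0.634  -0.0624  0.1767]
L+ [0.6837 0.2307 0.1733]
H- [ 0.3664 -0.008   0.1088]
H+ [0.4247 0.2771 0.1079]
knob [0.5797 0.0974 0.1827]
L 0.2973 H 0.291 side 0.2814 0.2712
yaw -10.581376856787614 tilt [np.float64(0.24481085528149762), np.float64(0.2543578932728514)]
bowl [ 0.519 -0.139  0.05 ]
jar [0.636 0.325 0.085]
box [0.767 0.006 0.035]
((297.8000183105469, 202.1000213623047), (18.657434463500977, 6.640782833099365), 18.43494987487793)
wing dir 68.92660262177766 [297.9186  202.68605] [0.57283864 0.09498246 0.22      ]
```

```bash
cat >> h.py <<'E'
from scipy.spatial.transform import Rotation as Ro
H=np.array([.397,.134,.110]); YAW=-10.7
def knob(th,dz=0.,H=None,r=.2,h=.038):
    H=globals()["H"] if H is None else H
    u=np.array([np.cos(np.radians(YAW)),np.sin(np.radians(YAW)),0]);z=np.array([0,0,1.])
    a=np.cos(th)*u+np.sin(th)*z; n=-np.sin(th)*u+np.cos(th)*z
    return H+r*a+(h+dz)*n,a,n
def tool(th,k,back=.019,up=0.):
    """TCP pos, R with tool z=-n, closing y across wing at knob angle k"""
    p,a,n=knob(th); b=np.cross(n,a)
    y=np.cos(k)*a-np.sin(k)*b; R=np.c_[np.cross(y,-n),y,-n]
    return p+n*(up-back),R
def rel(st,p,R):
    R0=Ro.from_euler("xyz",st["tcp_rot"],degrees=True).as_matrix()
    return (R0.T@(p-st["tcp_pos"])*1000).round(1),np.degrees(Ro.from_matrix(R0.T@R).as_rotvec()).round(1)
E
python3 - <<'E'
from h import *
from station import *
s=dict(np.load("scene0.npz"));t=dict(np.load("top0.npz"))
p,a,n=knob(.25); print(p.round(4))
b=np.cross(n,a)
for k in(0,.1,.2,.3):
    w=np.cos(k)*b+np.sin(k)*a; v=np.cos(k)*a-np.sin(k)*b
    for c,nm in((s,"s"),(t,"t")):
        q=np.array([proj(c,p+i*.023*w+j*.005*v+l*.017*n) for i in(-1,1) for j in(-1,1) for l in(-1,1)])
        print(k,nm,q.min(0).round(1),q.max(0).round(1))
print("obs scene 338..356,151..169 ; top 289..307,199..208")
st=get_state()
for up in(.12,.06,0): print(up,rel(st,*tool(.25,.18,up=up)),tool(.25,.18,up=up)[0].round(3))
E
```

```text
[0.5782 0.0998 0.1963]
0 s [336.6 143.4] [358.1 161.9]
0 t [284.2 197.4] [308.  207.2]
0.1 s [336.6 143.7] [358.2 161.6]
0.1 t [284.2 196.4] [307.9 208.2]
0.2 s [336.7 144. ] [358.1 161.3]
0.2 t [284.4 195.5] [307.8 209.1]
0.3 s [336.8 144.3] [358.  160.9]
0.3 t [284.6 194.6] [307.6 210. ]
obs scene 338..356,151..169 ; top 289..307,199..208
0.12 (array([ 562. , -509.6,  -62.8]), array([-11.9,   9. , -53.9])) [0.554 0.104 0.294]
0.06 (array([ 575.4, -503.2,   -4.7]), array([-11.9,   9. , -53.9])) [0.568 0.102 0.236]
0 (array([ 588.8, -496.7,   53.4]), array([-11.9,   9. , -53.9])) [0.583 0.099 0.178]
```

Call:
servo_tool(
  commands=[
    {"travel": [40,-35,-43],"rotation": [0,0,-5],"gripper": 100},
    {"travel": [80,-70,-60],"rotation": [0,0,-14],"gripper": 100},
    {"travel": [120,-110,-60],"rotation": [0,0,-23],"gripper": 100},
    {"travel": [165,-150,-60],"rotation": [0,0,-32],"gripper": 100},
    {"travel": [210,-190,-60],"rotation": [0,0,-41],"gripper": 100},
    {"travel": [255,-230,-60],"rotation": [0,0,-50],"gripper": 100},
    {"travel": [300,-270,-60],"rotation": [-5,4,-53.9],"gripper": 100},
    {"travel": [345,-310,-60],"rotation": [-11.9,9,-53.9],"gripper": 100},
    {"travel": [390,-350,-60],"rotation": [-11.9,9,-53.9],"gripper": 100},
    {"travel": [435,-390,-60],"rotation": [-11.9,9,-53.9],"gripper": 100},
    {"travel": [480,-430,-55],"rotation": [-11.9,9,-53.9],"gripper": 100},
    {"travel": [525,-470,-50],"rotation": [-11.9,9,-53.9],"gripper": 100},
    {"travel": [567,-507,-43],"rotation": [-11.9,9,-53.9],"gripper": 100},
    {"travel": [567,-507,-43],"rotation": [-11.9,9,-53.9],"gripper": 100},
    {"travel": [567,-507,-43],"rotation": [-11.9,9,-53.9],"gripper": 100},
    {"travel": [567,-507,-43],"rotation": [-11.9,9,-53.9],"gripper": 100},
    {"travel": [567,-507,-43],"rotation": [-11.9,9,-53.9],"gripper": 100},
  ],
)

```text
t: 2.22
tcp_pos: [0.559, 0.1022, 0.2748]
tcp_rot: [165.8, -2.5, 69.2]
force: [0.0, 0.7, 0.3]
opening: 0.0853
grip_force: 0.0
```

Run:
```python
from station import *
from h import *
c=camera("wrist"); cv2.imwrite("pics/w1.png",c["image"][:,:,::-1]); np.savez("w1.npz",**c)
st=get_state(); print(st["t"],st["tcp_pos"],st["tcp_rot"],st["joints"].round(1),st["force"])
print(rel(st,*tool(.25,.18,up=.1)))
p,a,n=knob(.25); print(proj(c,p+.017*n),proj(c,p), proj(c,p-.033*n), "cam",(-c["R"].T@c["t"]).round(3))
```

```text
2.275 [0.55909004 0.1022939  0.27475733] [165.8008417   -2.49227318  69.21360405] [ 8.8 10.8 90.3 -5.3 65.4 31.5] [0.48560159 0.68761018 0.8112543 ]
(array([ 0.9, -1. , -0.2]), array([ 0.1,  0.1, -0.1]))
[316.93124161 216.62594919] [317.03876846 209.1539646 ] [317.21057398 197.21528946] cam [0.553 0.184 0.417]
```

View pics/w1.png

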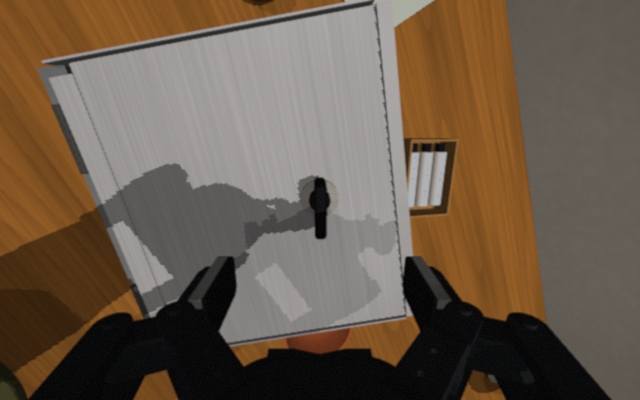

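The wing lies upright in the image at (320,207), with its base at (320,195). That is within 3 px of the prediction, so I shift 1.5 mm along +y, descend around it and grip.

Call:
servo_tool(
  commands=[
    {"travel": [0,1,25],"rotation": [0,0,0],"gripper": 100},
    {"travel": [0,1.5,50],"rotation": [0,0,0],"gripper": 100},
    {"travel": [0,1,75],"rotation": [0,0,0],"gripper": 100},
    {"travel": [0,1,90],"rotation": [0,0,0],"gripper": 70},
    {"travel": [0,1,98],"rotation": [0,0,0],"gripper": 50},
    {"travel": [0,1,98],"rotation": [0,0,0],"gripper": 50},
    {"travel": [0,1,98],"rotation": [0,0,0],"gripper": 40},
    {"travel": [0,1,98],"rotation": [0,0,0],"gripper": 40},
  ],
)

```text
t: 3.28
tcp_pos: [0.5841, 0.098, 0.1803]
tcp_rot: [165.8, -2.5, 69.3]
force: [-0.2, -0.5, -0.7]
opening: 0.0342
grip_force: 0.0
```

Run:
```python
from station import *
from h import *
c=camera("wrist"); s=camera("scene"); o=np.zeros((600,800,3),np.uint8)
o[:400,:640]=c["image"][:,:,::-1]; o=o[:600]
q=s["image"][110:210,240:440,::-1]; o[400:600,:400]=cv2.resize(q,(400,200))
cv2.imwrite("pics/w2.png",o); st=get_state(); print(st["t"],st["tcp_pos"],st["force"],st["torque"],st["opening"])
```

```text
3.375 [0.58406448 0.09803283 0.1800368 ] [-0.01400736  0.30622906 -0.01163116] [0.03853479 0.16443895 0.03075814] 0.03432331772576332
```

View pics/w2.png

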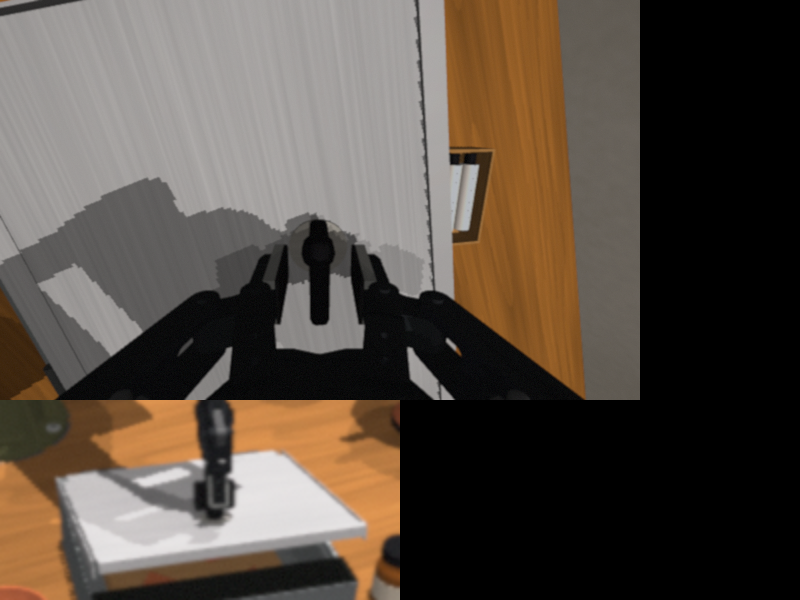

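The wing is centred between the fingers at (319,270) and the pads sit mid-wing. Closing the grip.

Call:
servo_tool(
  commands=[
    {"travel": [0,0,0],"rotation": [0,0,0],"gripper": 15},
    {"travel": [0,0,0],"rotation": [0,0,0],"gripper": 5},
    {"travel": [0,0,0],"rotation": [0,0,0],"gripper": 0},
    {"travel": [0,0,0],"rotation": [0,0,0],"gripper": 0},
    {"travel": [0,0,0],"rotation": [0,0,0],"gripper": 0},
    {"travel": [0,0,0],"rotation": [0,0,0],"gripper": 0},
  ],
)

```text
t: 4.12
tcp_pos: [0.584, 0.098, 0.1797]
tcp_rot: [165.8, -2.5, 69.3]
force: [-1.6, 0.2, 3.9]
opening: 0.0085
grip_force: 60.3
```

```bash
cat > arc.py <<'E'
import sys
from station import *
from h import *
# arc rows: current TCP taken as rigid with the hatch; rotate about hinge line by -dth (rad)
st=get_state(); print(st["t"],st["tcp_pos"].round(4),st["tcp_rot"].round(2),"F",st["force"].round(2),"M",st["torque"].round(2),st["opening"],st["grip_force"])
R0=Ro.from_euler("xyz",st["tcp_rot"],degrees=True).as_matrix()
b=np.array([-np.sin(np.radians(YAW)),np.cos(np.radians(YAW)),0])
n=-R0[:,2]; print("tool tilt",np.arcsin(-n@[np.cos(np.radians(YAW)),np.sin(np.radians(YAW)),0]).round(4))
for d in map(float,sys.argv[1:]):
    Q=Ro.from_rotvec(b*d).as_matrix()  # +about b lowers the +x side
    print(d,*rel(st,H+Q@(st["tcp_pos"]-H),Q@R0))
E
python3 arc.py .03 .06 .09 .12 .15 .18 .21 .24
```

```text
4.125 [0.584  0.098  0.1797] [165.84  -2.48  69.27] F [-1.55  0.23  3.86] M [0.26 0.81 0.05] 0.00852254357326658 60.30427157878876
tool tilt 0.2508
0.03 [0.1 0.5 6.1] [ 1.7 -0.3 -0. ]
0.06 [ 0.2  0.8 12.1] [ 3.4 -0.6 -0. ]
0.09 [ 0.2  1.  18.2] [ 5.1 -0.9 -0. ]
0.12 [ 0.2  0.9 24.3] [ 6.8 -1.2 -0. ]
0.15 [ 0.2  0.7 30.4] [ 8.5 -1.5 -0. ]
0.18 [ 0.1  0.3 36.4] [10.1 -1.8 -0. ]
0.21 [ 0.  -0.2 42.5] [11.8 -2.2 -0. ]
0.24 [-0.1 -1.  48.5] [13.5 -2.5 -0. ]
```

Call:
servo_tool(
  commands=[
    {"travel": [0,0.2,3],"rotation": [0.8,-0.1,0],"gripper": 0},
    {"travel": [0.1,0.5,6.1],"rotation": [1.7,-0.3,0],"gripper": 0},
    {"travel": [0.1,0.6,9.1],"rotation": [2.5,-0.5,0],"gripper": 0},
    {"travel": [0.2,0.8,12.1],"rotation": [3.4,-0.6,0],"gripper": 0},
    {"travel": [0.2,0.9,15.1],"rotation": [4.2,-0.8,0],"gripper": 0},
    {"travel": [0.2,1.0,18.2],"rotation": [5.1,-0.9,0],"gripper": 0},
    {"travel": [0.2,1.0,21.2],"rotation": [6,-1.0,0],"gripper": 0},
    {"travel": [0.2,0.9,24.3],"rotation": [6.8,-1.2,0],"gripper": 0},
    {"travel": [0.2,0.9,24.3],"rotation": [6.8,-1.2,0],"gripper": 0},
  ],
)

```text
t: 5.25
tcp_pos: [0.5909, 0.0967, 0.156]
tcp_rot: [172.7, -1.3, 69.0]
force: [-3.3, 0.7, 5.8]
opening: 0.0089
grip_force: 60.5
```

```bash
python3 arc.py .01 .02 .03 .04 .05 .06 .08 .10
```

```text
5.25 [0.5909 0.0967 0.156 ] [172.71  -1.28  69.04] F [-3.35  0.73  5.77] M [0.24 0.86 0.  ] 0.008947233601410363 60.53325533866882
tool tilt 0.1291
0.01 [0.  0.2 2. ] [ 0.6 -0.1 -0. ]
0.02 [0.1 0.4 4. ] [ 1.1 -0.2 -0. ]
0.03 [0.1 0.5 6.1] [ 1.7 -0.3 -0. ]
0.04 [0.1 0.6 8.1] [ 2.3 -0.4 -0. ]
0.05 [ 0.1  0.7 10.1] [ 2.8 -0.5 -0. ]
0.06 [ 0.2  0.8 12.1] [ 3.4 -0.6 -0. ]
0.08 [ 0.2  1.  16.2] [ 4.5 -0.8 -0. ]
0.1 [ 0.2  1.  20.2] [ 5.6 -1.  -0. ]
```

Call:
servo_tool(
  commands=[
    {"travel": [0,0.2,2],"rotation": [0.6,-0.1,0],"gripper": 0},
    {"travel": [0.1,0.4,4],"rotation": [1.1,-0.2,0],"gripper": 0},
    {"travel": [0.1,0.5,6.1],"rotation": [1.7,-0.3,0],"gripper": 0},
    {"travel": [0.1,0.6,8.1],"rotation": [2.3,-0.4,0],"gripper": 0},
    {"travel": [0.1,0.6,8.1],"rotation": [2.3,-0.4,0],"gripper": 0},
    {"travel": [0.1,0.6,8.1],"rotation": [2.3,-0.4,0],"gripper": 0},
  ],
)

```text
t: 6.0
tcp_pos: [0.5925, 0.0963, 0.1483]
tcp_rot: [175.0, -0.9, 69.0]
force: [-3.3, 0.1, 7.3]
opening: 0.0092
grip_force: 60.8
```

```bash
python3 arc.py .005 .01 .015 .02 .03 .04 .05 .06 .08
```

```text
6.0 [0.5925 0.0963 0.1483] [174.98  -0.89  69.  ] F [-3.28  0.14  7.31] M [0.25 0.94 0.03] 0.009171256836879253 60.75290501117706
tool tilt 0.0889
0.005 [0.  0.1 1. ] [ 0.3 -0.1 -0. ]
0.01 [0.  0.2 2. ] [ 0.6 -0.1 -0. ]
0.015 [0.1 0.3 3. ] [ 0.8 -0.2 -0. ]
0.02 [0.1 0.4 4. ] [ 1.1 -0.2 -0. ]
0.03 [0.1 0.5 6.1] [ 1.7 -0.3 -0. ]
0.04 [0.1 0.6 8.1] [ 2.3 -0.4 -0. ]
0.05 [ 0.1  0.8 10.1] [ 2.8 -0.5 -0. ]
0.06 [ 0.2  0.9 12.1] [ 3.4 -0.6 -0. ]
0.08 [ 0.2  1.  16.2] [ 4.5 -0.8 -0. ]
```

Call:
servo_tool(
  commands=[
    {"travel": [0,0.1,1],"rotation": [0.3,-0.1,0],"gripper": 0},
    {"travel": [0,0.2,2],"rotation": [0.6,-0.1,0],"gripper": 0},
    {"travel": [0,0.3,3],"rotation": [0.8,-0.2,0],"gripper": 0},
    {"travel": [0,0.3,3],"rotation": [0.8,-0.2,0],"gripper": 0},
  ],
)

```text
t: 6.5
tcp_pos: [0.5931, 0.0962, 0.1456]
tcp_rot: [175.8, -0.7, 69.0]
force: [-3.8, 0.5, 8.0]
opening: 0.0087
grip_force: 61.0
```

Call:
servo_tool(
  commands=[
    {"travel": [0,0.1,1],"rotation": [0.3,-0.1,0],"gripper": 0},
    {"travel": [0,0.2,2],"rotation": [0.6,-0.1,0],"gripper": 0},
    {"travel": [0,0.2,2],"rotation": [0.6,-0.1,0],"gripper": 0},
  ],
)

```text
t: 6.88
tcp_pos: [0.5934, 0.0961, 0.1436]
tcp_rot: [176.4, -0.6, 69.0]
force: [-4.3, 0.9, 9.1]
opening: 0.0089
grip_force: 61.3
```

Call:
servo_tool(
  commands=[
    {"travel": [0,0,1],"rotation": [0.3,-0.1,0],"gripper": 0},
    {"travel": [0,0,1],"rotation": [0.3,-0.1,0],"gripper": 0},
  ],
)

```text
t: 7.12
tcp_pos: [0.5936, 0.0961, 0.1427]
tcp_rot: [176.7, -0.5, 69.0]
force: [-4.8, 0.8, 9.9]
opening: 0.0086
grip_force: 61.3
```

Call:
servo_tool(
  commands=[
    {"travel": [0,0,1],"rotation": [0.3,-0.1,0],"gripper": 0},
    {"travel": [0,0,1],"rotation": [0.3,-0.1,0],"gripper": 0},
  ],
)

```text
t: 7.38
tcp_pos: [0.5937, 0.0961, 0.1418]
tcp_rot: [177.0, -0.4, 69.0]
force: [-3.7, -0.1, 9.4]
opening: 0.009
grip_force: 61.3
```

Call:
servo_tool(
  commands=[
    {"travel": [0,0,1],"rotation": [0.3,-0.1,0],"gripper": 0},
    {"travel": [0,0,1],"rotation": [0.3,-0.1,0],"gripper": 0},
  ],
)

```text
t: 7.62
tcp_pos: [0.5938, 0.0961, 0.1408]
tcp_rot: [177.2, -0.3, 69.0]
force: [-3.6, 0.3, 9.3]
opening: 0.009
grip_force: 61.3
```

Call:
servo_tool(
  commands=[
    {"travel": [0,0,1],"rotation": [0.3,-0.1,0],"gripper": 0},
    {"travel": [0,0,1],"rotation": [0.3,-0.1,0],"gripper": 0},
  ],
)

```text
t: 7.88
tcp_pos: [0.594, 0.0961, 0.1399]
tcp_rot: [177.5, -0.2, 69.0]
force: [-2.4, -0.5, 9.6]
opening: 0.0085
grip_force: 61.3
```

```bash
python3 arc.py .005 .01
```

```text
7.875 [0.594  0.0961 0.1399] [177.53  -0.22  68.95] F [-2.38 -0.48  9.57] M [0.28 0.8  0.02] 0.008510044737395467 61.30520582199097
tool tilt 0.0431
0.005 [0.  0.1 1. ] [ 0.3 -0.1 -0. ]
0.01 [0.  0.2 2. ] [ 0.6 -0.1 -0. ]
```

Call:
servo_tool(
  commands=[
    {"travel": [0,0,1],"rotation": [0.3,-0.1,0],"gripper": 0},
    {"travel": [0,0,2],"rotation": [0.6,-0.1,0],"gripper": 0},
    {"travel": [0,0,2],"rotation": [0.6,-0.1,0],"gripper": 0},
  ],
)

```text
t: 8.25
tcp_pos: [0.5942, 0.096, 0.138]
tcp_rot: [178.1, -0.1, 68.9]
force: [-2.2, 0.1, 9.4]
opening: 0.0086
grip_force: 61.3
```

Call:
servo_tool(
  commands=[
    {"travel": [0,0,1],"rotation": [0.3,-0.1,0],"gripper": 0},
    {"travel": [0,0,1],"rotation": [0.3,-0.1,0],"gripper": 0},
  ],
)

```text
t: 8.5
tcp_pos: [0.5943, 0.096, 0.1371]
tcp_rot: [178.4, -0.0, 68.9]
force: [-1.9, -0.9, 10.4]
opening: 0.0087
grip_force: 61.3
```

Call:
servo_tool(
  commands=[
    {"travel": [0,0,1],"rotation": [0.3,-0.1,0],"gripper": 0},
    {"travel": [0,0,1],"rotation": [0.3,-0.1,0],"gripper": 0},
  ],
)

```text
t: 8.75
tcp_pos: [0.5944, 0.0959, 0.1362]
tcp_rot: [178.7, 0.1, 68.9]
force: [-1.6, -0.8, 10.7]
opening: 0.0087
grip_force: 61.3
```

```bash
python3 arc.py .005 .01
```

```text
8.75 [0.5944 0.0959 0.1362] [1.7868e+02 5.0000e-02 6.8940e+01] F [-1.61 -0.82 10.69] M [ 0.22  0.54 -0.  ] 0.008712215366805741 61.34735584259033
tool tilt 0.0226
0.005 [0.  0.1 1. ] [ 0.3 -0.1 -0. ]
0.01 [0.  0.2 2. ] [ 0.6 -0.1 -0. ]
```

Call:
servo_tool(
  commands=[
    {"travel": [0,0,1],"rotation": [0.3,-0.1,0],"gripper": 0},
    {"travel": [0,0,1],"rotation": [0.3,-0.1,0],"gripper": 0},
  ],
)

```text
t: 9.0
tcp_pos: [0.5945, 0.0959, 0.1353]
tcp_rot: [179.0, 0.1, 68.9]
force: [-0.6, -0.6, 10.9]
opening: 0.0089
grip_force: 61.4
```

Call:
servo_tool(
  commands=[
    {"travel": [0,0,1],"rotation": [0.3,-0.1,0],"gripper": 0},
    {"travel": [0,0,1],"rotation": [0.3,-0.1,0],"gripper": 0},
  ],
)

```text
t: 9.25
tcp_pos: [0.5947, 0.0959, 0.1344]
tcp_rot: [179.2, 0.2, 68.9]
force: [-0.7, -0.8, 10.8]
opening: 0.0087
grip_force: 61.4
```

Call:
servo_tool(
  commands=[
    {"travel": [0,0,1],"rotation": [0.3,-0.1,0],"gripper": 0},
    {"travel": [0,0,1],"rotation": [0.3,-0.1,0],"gripper": 0},
  ],
)

```text
t: 9.5
tcp_pos: [0.5947, 0.0959, 0.1334]
tcp_rot: [179.5, 0.3, 68.9]
force: [-0.1, -0.2, 10.9]
opening: 0.0089
grip_force: 61.4
```

```bash
python3 arc.py .005 .01
```

```text
9.5 [0.5947 0.0959 0.1334] [179.53   0.33  68.93] F [-0.08 -0.22 10.93] M [ 0.23  0.16 -0.  ] 0.008909784122070951 61.38796091079712
tool tilt 0.007
0.005 [0.  0.1 1. ] [ 0.3 -0.1 -0. ]
0.01 [0.1 0.2 2. ] [ 0.6 -0.1 -0. ]
```

Call:
servo_tool(
  commands=[
    {"travel": [0,0,1],"rotation": [0.3,0,0],"gripper": 0},
    {"travel": [0,0,1],"rotation": [0.3,0,0],"gripper": 0},
  ],
)

```text
t: 9.75
tcp_pos: [0.5948, 0.0959, 0.1325]
tcp_rot: [179.8, 0.3, 68.9]
force: [0.4, 0.1, 11.5]
opening: 0.0091
grip_force: 61.4
```

Call:
servo_tool(
  commands=[
    {"travel": [0,0,1],"rotation": [0.3,0,0],"gripper": 0},
    {"travel": [0,0,1],"rotation": [0.3,0,0],"gripper": 0},
  ],
)

```text
t: 10.0
tcp_pos: [0.5949, 0.0959, 0.1316]
tcp_rot: [-179.9, 0.3, 68.9]
force: [0.6, -0.5, 11.9]
opening: 0.0085
grip_force: 61.4
```

Call:
servo_tool(
  commands=[
    {"travel": [0,0,1],"rotation": [0.3,0,0],"gripper": 0},
    {"travel": [0,0,1],"rotation": [0.3,0,0],"gripper": 0},
  ],
)

```text
t: 10.25
tcp_pos: [0.595, 0.0958, 0.1306]
tcp_rot: [-179.6, 0.3, 68.9]
force: [1.9, -0.3, 11.7]
opening: 0.0091
grip_force: 61.4
```

```bash
python3 arc.py .005 .01
```

```text
10.25 [0.595  0.0958 0.1306] [-179.62    0.32   68.93] F [ 1.94 -0.26 11.71] M [ 0.14 -0.12  0.04] 0.009065499271212083 61.44863247871399
tool tilt -0.0076
0.005 [0.  0.1 1. ] [ 0.3 -0.1 -0. ]
0.01 [0.  0.2 2. ] [ 0.6 -0.1 -0. ]
```

Call:
servo_tool(
  commands=[
    {"travel": [0,0,1],"rotation": [0.3,0,0],"gripper": 0},
    {"travel": [0,0,1],"rotation": [0.3,0,0],"gripper": 0},
  ],
)

```text
t: 10.5
tcp_pos: [0.5951, 0.0958, 0.1299]
tcp_rot: [-179.3, 0.3, 68.9]
force: [0.8, -1.2, 14.5]
opening: 0.0089
grip_force: 61.7
```

Call:
servo_tool(
  commands=[
    {"travel": [0,0,1],"rotation": [0.3,0,0],"gripper": 0},
    {"travel": [0,0,1],"rotation": [0.3,0,0],"gripper": 0},
  ],
)

```text
t: 10.75
tcp_pos: [0.5952, 0.0958, 0.1298]
tcp_rot: [-179.1, 0.3, 68.9]
force: [-2.7, -1.2, 21.9]
opening: 0.0088
grip_force: 62.9
```

Call:
servo_tool(
  commands=[
    {"travel": [0,0,1],"rotation": [0.2,0,0],"gripper": 0},
    {"travel": [0,0,1],"rotation": [0.2,0,0],"gripper": 0},
  ],
)

```text
t: 11.0
tcp_pos: [0.5953, 0.0958, 0.1298]
tcp_rot: [-178.9, 0.3, 68.9]
force: [-6.8, -1.4, 29.9]
opening: 0.0087
grip_force: 64.1
```

```bash
python3 arc.py .005 .01
```

```text
11.0 [0.5953 0.0958 0.1298] [-178.92    0.28   68.94] F [-6.82 -1.4  29.94] M [-0.14  1.3   0.02] 0.008749930694304143 64.050532579422
tool tilt -0.0195
0.005 [0.  0.1 1. ] [ 0.3 -0.1 -0. ]
0.01 [0.  0.2 2. ] [ 0.6 -0.1 -0. ]
```

Firm contact at z ≈ 0.1298, at about 30 N total. That is roughly 18 N over the spring, so I begin the turn in small pieces.

Call:
servo_tool(
  commands=[
    {"travel": [0,0,0],"rotation": [0,0,3],"gripper": 0},
    {"travel": [0,0,0],"rotation": [0,0,6],"gripper": 0},
    {"travel": [0,0,0],"rotation": [0,0,9],"gripper": 0},
    {"travel": [0,0,0],"rotation": [0,0,9],"gripper": 0},
  ],
)

```text
t: 11.5
tcp_pos: [0.5955, 0.0957, 0.1298]
tcp_rot: [-179.0, 0.4, 59.9]
force: [-4.3, -2.6, 29.3]
opening: 0.0092
grip_force: 63.8
```

```bash
python3 arc.py
```

```text
11.5 [0.5955 0.0957 0.1298] [-179.02    0.43   59.89] F [-4.35 -2.59 29.27] M [-0.37  0.91 -0.14] 0.00917407608206275 63.784857988357544
tool tilt -0.0186
```

Call:
servo_tool(
  commands=[
    {"travel": [0,0,0],"rotation": [0,0,3],"gripper": 0},
    {"travel": [0,0,0],"rotation": [0,0,6],"gripper": 0},
    {"travel": [0,0,0],"rotation": [0,0,6],"gripper": 0},
  ],
)

```text
t: 11.88
tcp_pos: [0.5957, 0.0956, 0.1298]
tcp_rot: [-179.1, 0.5, 53.9]
force: [-3.8, -2.8, 29.1]
opening: 0.0092
grip_force: 63.7
```

Call:
servo_tool(
  commands=[
    {"travel": [0,0,0],"rotation": [0,0,3],"gripper": 0},
    {"travel": [0,0,0],"rotation": [0,0,6],"gripper": 0},
    {"travel": [0,0,0],"rotation": [0,0,6],"gripper": 0},
  ],
)

```text
t: 12.25
tcp_pos: [0.5959, 0.0954, 0.1298]
tcp_rot: [-179.2, 0.6, 47.9]
force: [-1.8, -5.1, 27.3]
opening: 0.0089
grip_force: 63.6
```

```bash
python3 arc.py
```

```text
12.25 [0.5959 0.0954 0.1298] [-179.18    0.61   47.88] F [-1.82 -5.14 27.32] M [-0.64  0.46 -0.21] 0.008865216068489988 63.58126401901245
tool tilt -0.0177
```

Call:
servo_tool(
  commands=[
    {"travel": [-0.3,0.3,0],"rotation": [0,0,3],"gripper": 0},
    {"travel": [-0.5,0.5,0],"rotation": [0,0,6],"gripper": 0},
    {"travel": [-0.5,0.5,0],"rotation": [0,0,6],"gripper": 0},
  ],
)

```text
t: 12.62
tcp_pos: [0.596, 0.0952, 0.1298]
tcp_rot: [-179.2, 0.6, 41.9]
force: [0.3, -0.6, 27.4]
opening: 0.009
grip_force: 63.5
```

Call:
servo_tool(
  commands=[
    {"travel": [0,0,0.1],"rotation": [0,0,4],"gripper": 0},
    {"travel": [0,0,0.2],"rotation": [0,0,8],"gripper": 0},
    {"travel": [0,0,0.2],"rotation": [0,0,8],"gripper": 0},
  ],
)

```text
t: 13.0
tcp_pos: [0.5961, 0.095, 0.1298]
tcp_rot: [-179.4, 0.7, 33.9]
force: [0.0, -2.8, 28.4]
opening: 0.0092
grip_force: 63.6
```

```bash
python3 arc.py
```

```text
13.0 [0.5961 0.095  0.1298] [-179.36    0.74   33.87] F [ 0.   -2.78 28.44] M [-0.39  0.18 -0.11] 0.00924976971744832 63.62597465515137
tool tilt -0.017
```

Call:
servo_tool(
  commands=[
    {"travel": [-0.1,0.2,0],"rotation": [0,0,4],"gripper": 0},
    {"travel": [-0.2,0.4,0],"rotation": [0,0,8],"gripper": 0},
    {"travel": [-0.2,0.4,0],"rotation": [0,0,12],"gripper": 0},
    {"travel": [-0.2,0.4,0],"rotation": [0,0,12],"gripper": 0},
  ],
)

```text
t: 13.5
tcp_pos: [0.5963, 0.0945, 0.1298]
tcp_rot: [-179.5, 0.8, 21.9]
force: [0.2, -2.3, 26.9]
opening: 0.0088
grip_force: 63.5
```

Call:
servo_tool(
  commands=[
    {"travel": [0,0.3,0],"rotation": [0,0,4],"gripper": 0},
    {"travel": [0,0.4,0],"rotation": [0,0,8],"gripper": 0},
    {"travel": [0,0.4,0],"rotation": [0,0,12],"gripper": 0},
    {"travel": [0,0.4,0],"rotation": [0,0,12],"gripper": 0},
  ],
)

```text
t: 14.0
tcp_pos: [0.5964, 0.0941, 0.1298]
tcp_rot: [-179.7, 0.9, 9.9]
force: [1.0, -2.3, 27.7]
opening: 0.0091
grip_force: 63.6
```

```bash
python3 arc.py
```

```text
14.0 [0.5964 0.0941 0.1298] [-179.72    0.93    9.87] F [ 1.04 -2.3  27.7 ] M [-0.52  0.08 -0.12] 0.009134182404652906 63.58936786651611
tool tilt -0.0169
```

Call:
servo_tool(
  commands=[
    {"travel": [0,0.2,0],"rotation": [0,0,4],"gripper": 0},
    {"travel": [0,0.4,0],"rotation": [0,0,8],"gripper": 0},
    {"travel": [0,0.4,0],"rotation": [0,0,11],"gripper": 0},
    {"travel": [0,0.4,0],"rotation": [0,0,11],"gripper": 0},
  ],
)

```text
t: 14.5
tcp_pos: [0.5964, 0.0936, 0.1298]
tcp_rot: [-179.9, 1.0, -1.1]
force: [-0.4, -3.3, 27.8]
opening: 0.0091
grip_force: 63.6
```

```bash
python3 arc.py
```

```text
14.5 [0.5964 0.0936 0.1298] [-179.91    0.97   -1.12] F [-0.38 -3.28 27.76] M [-0.54  0.26 -0.1 ] 0.009142830336050614 63.64320516586304
tool tilt -0.017
```

Call:
servo_tool(
  commands=[
    {"travel": [0,0,0],"rotation": [0,0,2],"gripper": 0},
    {"travel": [0,0,0],"rotation": [0,0,3],"gripper": 0},
    {"travel": [0,0,0],"rotation": [0,0,3],"gripper": 0},
  ],
)

```text
t: 14.88
tcp_pos: [0.5964, 0.0935, 0.1298]
tcp_rot: [-180.0, 1.0, -4.1]
force: [0.2, -4.5, 28.1]
opening: 0.0091
grip_force: 63.7
```

```bash
python3 arc.py
```

```text
14.875 [0.5964 0.0935 0.1298] [-179.97    0.98   -4.08] F [ 0.16 -4.46 28.14] M [-0.78  0.22  0.02] 0.009126640929599295 63.65414500236511
tool tilt -0.017
```

Call:
servo_tool(
  commands=[
    {"travel": [0,0.3,0],"rotation": [0,0,1.5],"gripper": 0},
    {"travel": [0,0.5,0],"rotation": [0,0,2.5],"gripper": 0},
    {"travel": [0,0.5,0],"rotation": [0,0,2.5],"gripper": 0},
  ],
)

```text
t: 15.25
tcp_pos: [0.5964, 0.0934, 0.1298]
tcp_rot: [-180.0, 1.0, -6.6]
force: [0.3, -1.8, 27.8]
opening: 0.0092
grip_force: 63.6
```

```bash
python3 arc.py
```

```text
15.25 [0.5964 0.0934 0.1298] [-179.98    0.98   -6.58] F [ 0.35 -1.84 27.78] M [-0.3   0.27 -0.04] 0.009193515512612048 63.61220955848694
tool tilt -0.017
```

Call:
servo_tool(
  commands=[
    {"travel": [0,0,0],"rotation": [0,0,1.5],"gripper": 0},
    {"travel": [0,0,0],"rotation": [0,0,1.5],"gripper": 0},
  ],
)

```text
t: 15.5
tcp_pos: [0.5964, 0.0934, 0.1298]
tcp_rot: [180.0, 1.0, -8.1]
force: [-0.6, -1.6, 28.8]
opening: 0.009
grip_force: 63.7
```

```bash
python3 arc.py
```

```text
15.5 [0.5964 0.0934 0.1298] [179.98   0.98  -8.05] F [-0.59 -1.64 28.8 ] M [-0.4   0.33  0.38] 0.009026188009109294 63.70146989822388
tool tilt -0.017
```

Call:
servo_tool(
  commands=[
    {"travel": [0,0,0],"rotation": [0,0,1.0],"gripper": 0},
    {"travel": [0,0,0],"rotation": [0,0,1.0],"gripper": 0},
  ],
)

```text
t: 15.75
tcp_pos: [0.5964, 0.0934, 0.1298]
tcp_rot: [180.0, 1.0, -9.0]
force: [-0.1, -2.5, 27.7]
opening: 0.0089
grip_force: 64.7
```

```bash
python3 arc.py
```

```text
15.75 [0.5964 0.0934 0.1298] [179.95   0.97  -9.02] F [-0.12 -2.5  27.7 ] M [-0.28  0.21  0.81] 0.008899090516351306 64.74636554718018
tool tilt -0.017
```

The stop is reached (Mz up to 0.8). Now I relieve the twist and ease the pressure off slowly.

Call:
servo_tool(
  commands=[
    {"travel": [0,0,0],"rotation": [0,0,-1.5],"gripper": 0},
    {"travel": [0,0,-0.7],"rotation": [0,0,-1.5],"gripper": 0},
    {"travel": [0,0,-1.4],"rotation": [0,0,-1.5],"gripper": 0},
    {"travel": [0,0,-2.0],"rotation": [0,0,-1.5],"gripper": 0},
    {"travel": [0,0,-2.5],"rotation": [0,0,-1.5],"gripper": 0},
    {"travel": [0,0,-3.0],"rotation": [0,0,-1.5],"gripper": 0},
    {"travel": [0,0,-3.5],"rotation": [0,0,-1.5],"gripper": 0},
    {"travel": [0,0,-4.0],"rotation": [0,0,-1.5],"gripper": 0},
    {"travel": [0,0,-4.5],"rotation": [0,0,-1.5],"gripper": 0},
    {"travel": [0,0,-4.5],"rotation": [0,0,-1.5],"gripper": 0},
  ],
)

```text
t: 17.0
tcp_pos: [0.5961, 0.0933, 0.1309]
tcp_rot: [180.0, 1.1, -7.6]
force: [14.2, 0.9, -2.3]
opening: 0.009
grip_force: 59.2
```

```bash
python3 arc.py
```

```text
17.0 [0.5961 0.0933 0.1309] [179.97   1.12  -7.56] F [14.2   0.89 -2.34] M [-0.03 -2.43  0.18] 0.00902194998920371 59.23026144504547
tool tilt -0.0194
```

The hatch rose only 1 mm and the load went to zero, so the tongue is holding. Opening and retreating.

Call:
servo_tool(
  commands=[
    {"travel": [0,0,0],"rotation": [0,0,0],"gripper": 20},
    {"travel": [0,0,0],"rotation": [0,0,0],"gripper": 40},
    {"travel": [0,0,0],"rotation": [0,0,0],"gripper": 50},
    {"travel": [0,0,0],"rotation": [0,0,0],"gripper": 50},
    {"travel": [0,0,-10],"rotation": [0,0,0],"gripper": 60},
    {"travel": [0,0,-30],"rotation": [0,0,0],"gripper": 60},
    {"travel": [0,0,-60],"rotation": [0,0,0],"gripper": 60},
    {"travel": [0,0,-90],"rotation": [0,0,0],"gripper": 60},
    {"travel": [0,0,-120],"rotation": [0,0,0],"gripper": 60},
    {"travel": [0,0,-150],"rotation": [0,0,0],"gripper": 60},
    {"travel": [0,0,-150],"rotation": [0,0,0],"gripper": 60},
    {"travel": [0,0,-150],"rotation": [0,0,0],"gripper": 60},
  ],
)

```text
t: 18.5
tcp_pos: [0.5975, 0.0932, 0.2803]
tcp_rot: [179.9, 1.4, -7.6]
force: [0.2, -0.5, -0.1]
opening: 0.0508
grip_force: 0.0
```

Run:
```python
from station import *
from h import *
c=camera("wrist"); s=camera("scene"); o=np.zeros((600,800,3),np.uint8)
o[:250,:400]=cv2.resize(c["image"],(400,250))[:,:,::-1]
o[250:600,:560]=cv2.resize(s["image"][:,:,::-1],(560,350))
cv2.imwrite("pics/w3.png",o); st=get_state(); print(st["t"],st["tcp_pos"],st["force"],st["opening"])
```

```text
18.6 [0.59741904 0.09325268 0.2797962 ] [-0.07604776  0.82489859  0.09598228] 0.05145551755662426
```

View pics/w3.png

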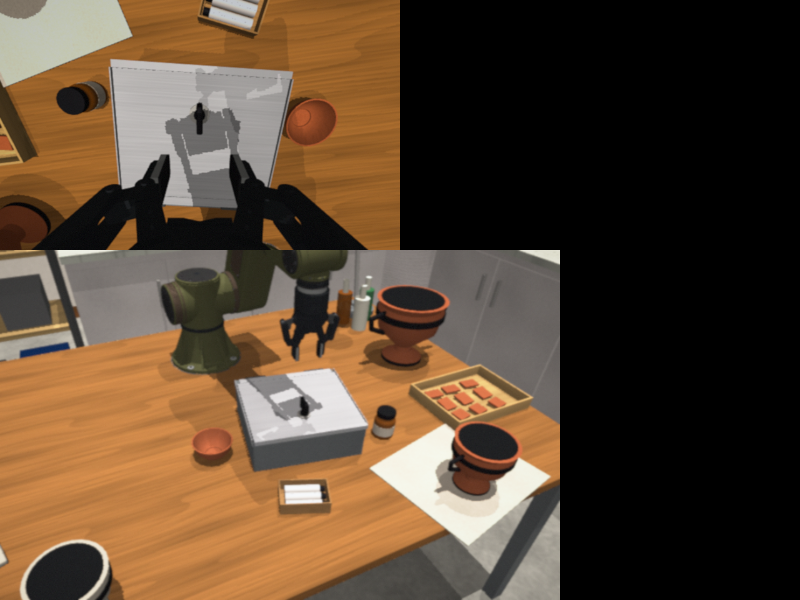

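The hatch is shut flat and the wing at (200,118) points at the frame edge. The arm is clear, and the jar, bowl and box look unmoved.

```bash
python3 -c "
from station import *
print(close_job())"
```

```text
the job is handed in; nothing more can be done
None
```

The hatch is closed and latched with the knob at its stop, the arm is clear, and the job was handed in at about 19 s; the call returned no verdict.

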